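Stand the slumped stock cartons back up

ROBOT

A 6-joint arm with a two-finger parallel gripper is mounted at the origin on the work surface. World frame = base frame: x ahead of the robot, y to its left, z up, the work surface at z = 0. Lengths are in m, angles in rad, forces in N, time in s.
With the tool pointing down it reaches from about 0.3 to 0.825 m from the base axis. Payload 5.4 kg.
Tool frame: the origin (TCP) lies at the very end of the fingers, on their centre line; the grasp point (between the pads) lies 19 mm behind it; z points along the fingers, y is the line along which they close (so a half turn about z gives the same grasp; the last joint's range is limited). The gripper opens to 92 mm and grips with 3 to 60 N. Pads are 20 mm wide; open, the fingers measure 128 mm over their backs; the gripper's body (75 mm by 189 mm) begins 69 mm behind the grasp point.
Start: joints at [-1.56, 0.158, 1.597, -0, 1.386, -0.21], TCP at [0.126, -0.561, 0.18] pointing down, gripper open.
Joint ranges: [-2.91, 2.91], [-0.94, 2.29], [0.18, 2.7], [-1.29, 4.43], [0.17, 2.64], [-3, 3]. Speed limits (rad/s): [2.57, 2.57, 3.14, 3.14, 3.14, 3.14].

INTERFACE

Orientations are given as a rotation vector (axis times angle).
In Python, from workcell import bot gives the robot as it stands. Calls block until the motion is done:
- bot.goto(position, orientation): joint-space move of the TCP to a pose.
- bot.line_to(position, rot=None, max_speed=0.15): straight line of the TCP; rot=None keeps the orientation; max_speed is the mean speed in m/s.
- bot.set_joints(angles): joint-space move.
- bot.set_gripper(opening, newtons=None): opening from 0.0 (shut) to 1.0 (fully open); newtons is the grip in N (None keeps the last); returns when the fingers have stopped.
- bot.hold(seconds).
- bot.inverse_kinematics(position, orientation): joint angles nearest the present ones, or None.
- bot.read_camera(name): name is "side" or "top"; returns a dict with "pixels" (400x640x3 uint8, blue, green, red), "fx", "fy", "cx", "cy" (pixels), "R" (3x3) and "t" (3): a world point X has camera coordinates R X + t. Camera axes: x right, y down, z forward; pixel columns grow to the right and rows downward; lengths in m; the calibration is good to about 2 mm. A picture is of the moment at which its call begins. There is no depth.
A pose or a line that the arm cannot do raises bot.MotionError and nothing moves.
- bot.job_done(): hands the job in; it is judged then, once.
Readings, each from a call of its own:
- bot.current_clock(): time.
- bot.current_joints(): joint angles.
- bot.current_joint_vel(): joint speeds.
- bot.current_effort(): joint torques, N m.
- bot.current_ee_pos(): TCP position.
- bot.current_tool_rot(): TCP orientation.
- bot.current_contact_force(): force on the tool from outside, world axes, zero at the start.
- bot.current_ft_torque(): the same for the moment, N m.
- bot.current_opening(): opening from 0.0 (shut) to 1.0 (fully open).
- bot.current_grip_force(): force on a finger pad.
Only numpy, scipy, OpenCV 4.12 (cv2) and the standard library are available. Lean on these libraries where they do the work, as an engineer would, in place of code of your own. Each camera call takes 0.05 s, during which the arm holds its last target. There are 200 camera calls.

TASK

The two end cartons of the stock row, the purple one and the teal one, have slumped outwards onto the basket and the tray: stand each of them upright again, in line beside its standing neighbour, by gently pushing its overhanging top up and back towards the row with the fingertips or the outside of the fingers. Do not pinch or lift them, and leave everything else on the desk, the two standing cartons too, where it is.

Things in the scene. Friction and masses are not known exactly. Their poses are not given: they have to be found in the camera images.
- purple_carton: slumped end carton of the row, purple, a stiff closed box: 140 mm along its x, 70 mm thick along its y, 190 mm tall along its z, about 0.4 kg. Origin: centre of its underside; z points to its top. It starts leaning about 34 degrees from upright towards +y of the row (away from the standing pair), on its lower +y edge, its +y face resting on the basket's rim. Tipped back past about 20 degrees from upright it falls onto its base by itself.
- purple_foot (a point): middle of the purple carton's lower +y edge, the edge on which it stands while it leans and about which it turns upright; carton frame (0, 35, 0) mm
- purple_top (a point): middle of the purple carton's upper +y edge, carton frame (0, 35, 190) mm: overhangs the basket at the start, about 158 mm above the desk, with open space under it and beyond it. As the carton comes upright this edge swings on an arc about the foot, 106 mm towards the row and rises about 32 mm: a finger that does not rise with it may catch and jam it. A push of under 5 N is enough
- teal_carton: slumped end carton at the other end, teal, a stiff closed box: 140 mm along its x, 65 mm thick along its y, 165 mm tall along its z, about 0.34 kg. Origin: centre of its underside; z points to its top. It starts leaning about 34 degrees towards -y of the row (away from the standing pair), on its lower -y edge, its -y face resting on the tray's rim. Tipped back past about 21 degrees from upright it falls onto its base by itself.
- teal_foot (a point): middle of the teal carton's lower -y edge, on which it stands while it leans and about which it turns upright; carton frame (0, -32.5, 0) mm
- teal_top (a point): middle of the teal carton's upper -y edge, carton frame (0, -32.5, 165) mm: overhangs the tray at the start, about 137 mm above the desk, with open space under it and beyond it. As the carton comes upright this edge swings on an arc about the foot, 92 mm towards the row and rises about 28 mm: a finger that does not rise with it may catch and jam it. A push of under 5 N is enough
- row_left: left carton of the standing pair in the middle of the row, purple, upright, 140 x 70 x 190 mm, loose, 0.4 kg; origin: centre of its underside, z up, y along the row towards the purple slumped carton, whose neighbour it is. Once upright, the slumped carton stands 3 to 15 mm from it
- row_right: right carton of the standing pair, purple, 140 x 70 x 190 mm, loose, 0.4 kg, beside row_left with a hair's gap; origin and axes as row_left; neighbour of the teal carton, which once upright stands 3 to 15 mm from it
- basket: white plastic basket full of small packs, 240 x 150 mm, rim 90 mm above the desk, nothing in it stands above the rim; loose, 1.6 kg; origin: centre of its underside, y along the row. The purple carton leans on it; its rim is about 59 mm from the purple foot edge
- tray: brown cardboard tray of small amber bottles, 230 x 140 mm, rim 80 mm above the desk, bottles no higher; loose, 1.6 kg; origin: centre of its underside, y along the row. The teal carton leans on it; its rim is about 53 mm from the teal foot edge
- sanitiser: clear hand sanitiser bottle with a blue cap, 54 mm across, 135 mm tall, beyond the row; origin: centre of its underside
- pen_cup: black cup with three pens, 80 mm across, 140 mm tall with the pens, beyond the row; origin: centre of its underside
- stamp: self-inking hand stamp, black with a red top, 44 x 64 mm, 82 mm tall, on the desk between robot and row; origin: centre of its underside
Things that resemble listed ones, but are neither listed nor needed, are in the scene too. What is shaped like the row_left but pink is not meant. What is shaped like the purple_carton but green is not meant.

How it is judged:
At the end, for the whole second after the job is handed in: Purple and teal carton stand upright (within 3.4 degrees) and still on the desk, each less than 25 mm from its standing neighbour, within 25 mm of it front to back and turned less than 11 degrees from it; the standing pair is upright (within 3.4 degrees) (angle between each of purple_carton, teal_carton, row_left, row_right's own z axis and vertical below 0.06 rad and y of purple_carton in the frame of row_left between 0.06 and 0.095 m and x of purple_carton in the frame of row_left between -0.025 and 0.025 m and angle between the x axis of purple_carton and the x axis of row_left, either way round below 0.2 rad and linear speed of each of purple_carton, teal_carton below 0.02 m/s and height (world z) of each of purple_carton, teal_carton below 0.006 m and y of teal_carton in the frame of row_right between -0.0925 and -0.0575 m and x of teal_carton in the frame of row_right between -0.025 and 0.025 m and angle between the x axis of teal_carton and the x axis of row_right, either way round below 0.2 rad); the robot touches nothing.
It fails at once if a slumped carton is lifted or carried: its foot edge leaves the desk by more than 25 mm (height (world z) of any of purple_foot, teal_foot above 0.025 m).
It fails at once if a slumped carton is squeezed or pressed with more than 35 N (contact force between the fingers and purple_carton above 35 N or contact force between the fingers and teal_carton above 35 N).
It fails at once if a slumped carton is pushed down flat (more than 57 degrees from upright) (angle between any of purple_carton, teal_carton's own z axis and vertical above 1 rad).
It fails at once if a carton of the standing pair is shoved more than 20 mm or tipped more than 20 degrees (distance of any of row_left, row_right from where it was at the start of the episode above 0.02 m or angle between any of row_left, row_right's own z axis and vertical above 0.35 rad).
It fails at once if the basket, the tray, the sanitiser, the pen cup or the stamp is moved more than 20 mm (distance of any of basket, tray, sanitiser, pen_cup, stamp from where it was at the start of the episode above 0.02 m).
It also fails if it takes over 51 s, if anything falls off the work surface, if the arm or the gripper's body presses on something with over 40 N, if the wrist force passes 120 N, or if a joint passes its speed limit or range.

## Working session

There is one attempt and no reset: what is moved stays moved. The work goes in short steps, each a Python script; the robot and the scene stay as the last script left them, time stands still between calls to the robot, and variables do not carry over. Pictures are saved under pics/ and viewed, at most 10 in all, crops included, and the job is handed in when it is done.

```bash
mkdir -p pics; python3 - <<'E'
from workcell import bot
import cv2,numpy as np
for n in("top","side"):
    c=bot.read_camera(n); cv2.imwrite(f"pics/{n}0.png",c["pixels"])
    print(n,c["fx"],c["fy"],c["cx"],c["cy"],np.round(c["R"],4).tolist(),np.round(c["t"],4).tolist(), np.round(-c["R"].T@c["t"],3))
print(bot.current_clock(),bot.current_tool_rot())
E
```

```text
top 472.36679071068613 472.36679071068613 317.3284930383901 202.06742066064817 [[0.0013, -1.0, -0.001], [-0.9944, -0.0012, -0.1057], [0.1057, 0.0011, -0.9944]] [0.1137, 0.526, 1.4634] [0.368 0.113 1.511]
side 412.90081035495814 412.90081035495814 330.0478366053653 195.4969236905008 [[-0.0431, 0.9991, 0.0031], [0.9462, 0.0418, -0.3209], [-0.3207, -0.0109, -0.9471]] [-0.0842, -0.4597, 1.5334] [0.923 0.12  1.305]
0.1 [-3.12081560e+00 -3.45890572e-01 -2.42505201e-04]
```

View pics/top0.png

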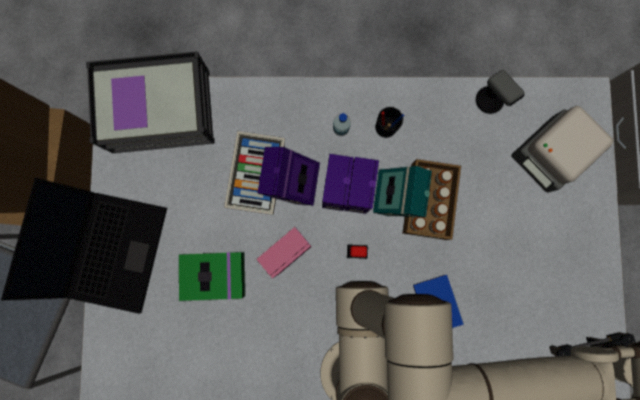

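View pics/side0.png

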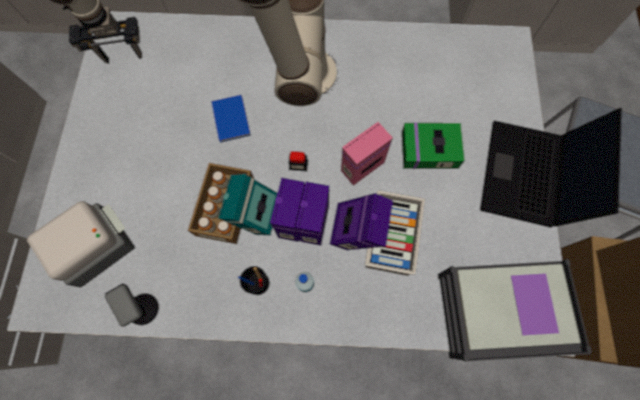

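The top view shows the standing pair at about (351,183). The leaning purple carton is at (289,175) on the white basket (253,172), and the leaning teal carton is at (403,192) on the tray (433,199). The pink box at (284,252) and green box at (211,276) are lookalikes lying apart, so they aren't meant. I'll enlarge the row to confirm.

```bash
python3 - <<'E'
import cv2
for n,(x,y,w,h) in dict(top=(220,115,250,150),side=(180,140,250,150)).items():
    a=cv2.imread(f"pics/{n}0.png")[y:y+h,x:x+w]
    a=cv2.convertScaleAbs(cv2.resize(a,None,fx=3.2,fy=3.2,interpolation=cv2.INTER_CUBIC),alpha=1.6,beta=15)
    for i in range(0,w,25): cv2.putText(a,str(x+i),(int(i*3.2),8),0,.3,(0,255,255)); cv2.line(a,(int(i*3.2),0),(int(i*3.2),480),(0,200,200),1) if i%50==0 else 0
    for i in range(0,h,25): cv2.putText(a,str(y+i),(0,int(i*3.2)+8),0,.3,(0,255,255)); cv2.line(a,(0,int(i*3.2)),(800,int(i*3.2)),(0,200,200),1) if i%50==0 else 0
    cv2.imwrite(f"pics/{n}0c.png",a)
E
```

```text
(no output)
```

View pics/top0c.png

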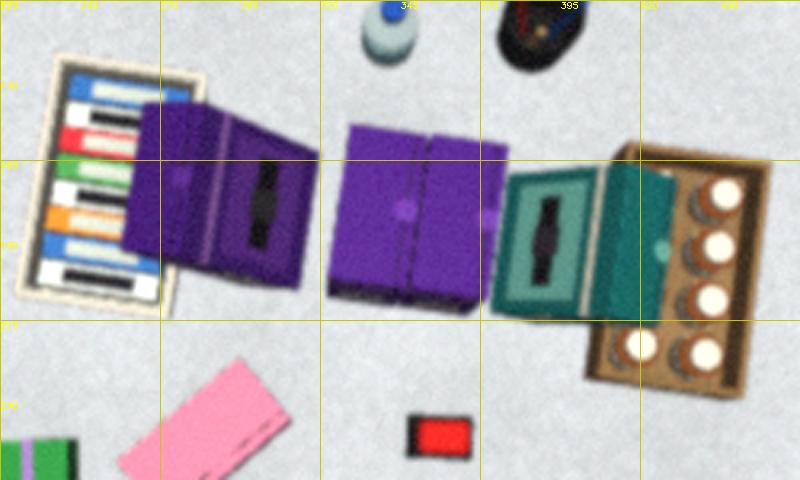

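View pics/side0c.png

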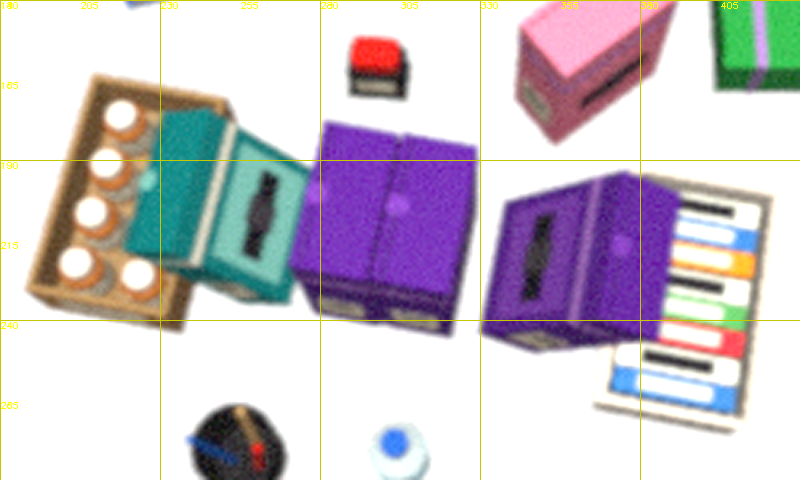

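```bash
cat > fit.py <<'E'
import numpy as np
from scipy.spatial.transform import Rotation as Ro
from scipy.optimize import least_squares
def proj(c,X):
    p=X@np.array(c["R"]).T+c["t"]; return np.c_[c["fx"]*p[:,0]/p[:,2]+c["cx"],c["fy"]*p[:,1]/p[:,2]+c["cy"]]
def carton(p,s,loc):   # p: foot x,y,yaw,lean; s=+1 purple, -1 teal; loc relative to the foot
    R=Ro.from_euler("z",p[2])*Ro.from_euler("x",-s*p[3])
    return R.apply(loc)+[p[0],p[1],0]
def fit(cams,obs,s,loc,p0,lean=True):
    o={k:np.array(v,float)/3.2+off for (k,v),off in zip(obs.items(),([220,115],[180,140]))}
    f=lambda q:np.concatenate([(proj(cams[k],carton(np.r_[q,[0]*(not lean)],s,loc))-o[k]).ravel() for k in o])
    r=least_squares(f,p0 if lean else p0[:3],loss="soft_l1"); return r.x,np.round(r.fun,1)
E
python3 - <<'E'
from fit import *
from workcell import bot
cams={k:bot.read_camera(k) for k in("top","side")}
h=.07
# order: far(+x) then near(-x) per edge
L=np.array([[h,0,.19],[-h,0,.19],[h,-.07,0],[-h,-.07,0]])
print("purple",*fit(cams,dict(top=[(143,103),(122,248),(319,152),(299,290)],side=[(660,338),(680,195),(482,330),(505,203)]),1,L,[.45,.2,0,.6]))
T=np.array([[h,0,.165],[-h,0,.165],[h,.065,0],[-h,.065,0]])
print("teal",*fit(cams,dict(top=[(676,177),(657,322),(510,175),(491,312)],side=[(127,250),(165,115),(288,303),(312,165)]),-1,T,[.45,-.1,0,.6]))
P=np.array([[h,h,.19],[-h,h,.19],[h,-h,.19],[-h,-h,.19]])
print("pair",*fit(cams,dict(top=[(350,124),(330,296),(508,146),(487,302)],side=[(455,308),(477,147),(303,283),(327,122)]),1,P,[.45,.05,0],False))
E
```

```text
purple [ 0.59223303  0.17689574 -0.14931484  0.57539018] [-0.3 -1.5 -1.6  0.4 -0.4 -0.6 -0.9 -0.2 -0.9 -0.1 -0.  -1.8 -1.8  0.6
 -0.7 -1.7]
teal [ 0.5532578  -0.12778256 -0.12498304  0.50377439] [-1.3 -1.8 -0.3  0.2 -0.7 -0.2  0.2  0.6 -1.4 -0.4 -1.6 -2.3 -0.6 -0.2
  1.1  1.5]
pair [ 0.57129915  0.02377744 -0.1170585 ] [-1.8 -0.8 -1.3 -5.9 -2.2 -1.9 -0.8 -1.9 -1.7 -5.7 -0.5 -2.2 -3.7 -5.8
 -1.3 -1.7]
```

```bash
python3 - <<'E'
from fit import *
from workcell import bot
cams={k:bot.read_camera(k) for k in("top","side")}
h=.07
T=np.array([[h,0,.165],[-h,0,.165]])
import fit as F
def fixed(obs,s,loc,p0,lean):
    o={k:np.array(v,float)/3.2+off for (k,v),off in zip(obs.items(),([220,115],[180,140]))}
    f=lambda q:np.concatenate([(proj(cams[k],carton(np.r_[q,lean],s,loc))-o[k]).ravel() for k in o])
    r=least_squares(f,p0); return np.round(r.x,4),np.round(r.fun,1)
print("teal",*fixed(dict(top=[(676,177),(657,322)],side=[(127,250),(165,115)]),-1,T,[.55,-.13,-.12],.593))
L=np.array([[h,0,.19],[-h,0,.19]])
print("purple",*fixed(dict(top=[(143,103),(122,248)],side=[(660,338),(680,195)]),1,L,[.59,.18,-.12],.593))
P=np.array([[h,h,.19],[-h,h,.19],[h,-h,.19],[-h,-h,.19]])
print("pair",*fixed(dict(top=[(350,124),(330,280),(508,146),(487,297)],side=[(453,295),(477,147),(303,270),(327,122)]),1,P,[.57,.02,-.12],0))
from scipy.spatial.transform import Rotation as Ro
for p in([.55,-.3],[.55,-.15],[.6,.35],[.6,.2]):
  for z in (.35,.15):
    for yaw in (np.pi/2-.12,-np.pi/2-.12):
      r=(Ro.from_euler("z",yaw)*Ro.from_euler("x",np.pi)).as_rotvec()
      q=bot.inverse_kinematics([*p,z],r); print(p,z,round(yaw,2),None if q is None else np.round(q,2))
E
```

```text
teal [ 0.5563 -0.1164 -0.144 ] [-1.2 -1.2 -1.   0.4 -1.5  0.1 -0.8 -1.4]
purple [ 0.5941  0.1735 -0.1321] [-0.5 -1.5 -1.   0.3 -0.7  0.3 -0.7 -1.5]
pair [ 0.5722  0.0241 -0.1192] [-1.8 -1.1 -1.4 -1.3 -2.2 -2.2 -1.  -0.6 -1.  -1.3 -0.3 -1.8 -3.7 -1.4
 -1.2 -1.4]
[0.55, -0.3] 0.35 1.45 [-0.69  0.25  1.16  0.    1.73 -0.57]
[0.55, -0.3] 0.35 -1.69 [-0.69  0.25  1.16  0.    1.73  2.57]
[0.55, -0.3] 0.15 1.45 [-0.69  0.31  1.48  0.    1.35 -0.57]
[0.55, -0.3] 0.15 -1.69 [-0.69  0.31  1.48  0.    1.35  2.57]
[0.55, -0.15] 0.35 1.45 [-0.48  0.1   1.34  0.    1.71 -0.36]
[0.55, -0.15] 0.35 -1.69 [-0.48  0.1   1.34  0.    1.71  2.78]
[0.55, -0.15] 0.15 1.45 [-0.48  0.17  1.64  0.    1.33 -0.36]
[0.55, -0.15] 0.15 -1.69 [-0.48  0.17  1.64  0.    1.33  2.78]
[0.6, 0.35] 0.35 1.45 [ 0.35  0.45  0.92 -0.    1.78  0.47]
[0.6, 0.35] 0.35 -1.69 [ 0.35  0.45  0.92  0.    1.78 -2.67]
[0.6, 0.35] 0.15 1.45 [ 0.35  0.49  1.25 -0.    1.41  0.47]
[0.6, 0.35] 0.15 -1.69 [ 0.35  0.49  1.25  0.    1.41 -2.67]
[0.6, 0.2] 0.35 1.45 [ 0.13  0.26  1.14 -0.    1.73  0.25]
[0.6, 0.2] 0.35 -1.69 [ 0.13  0.26  1.14  0.    1.73 -2.89]
[0.6, 0.2] 0.15 1.45 [ 0.13  0.33  1.46 -0.    1.36  0.25]
[0.6, 0.2] 0.15 -1.69 [ 0.13  0.33  1.46  0.    1.36 -2.89]
```

```bash
cat > push.py <<'E'
import numpy as np, cv2
from scipy.spatial.transform import Rotation as Ro
from workcell import bot
yaw=-.125
def up(foot,s,H,end,name,tip=.025,half=.010):
    out=s*np.array([-np.sin(yaw),np.cos(yaw)])
    rot=(Ro.from_euler("z",np.pi/2+yaw)*Ro.from_euler("x",np.pi)).as_rotvec()
    P=lambda th,clr=0,z=0:np.r_[np.array(foot)+out*(H*np.sin(th)+half+clr),H*np.cos(th)-tip+z]
    th0=np.radians(34)
    a=P(th0,.05); hi=np.r_[a[:2],.36]
    p=bot.current_ee_pos()
    if p[2]<.34: bot.line_to([p[0],p[1],.36],max_speed=.25)
    bot.goto(hi,rot); bot.line_to(a,max_speed=.2); bot.line_to(P(th0,.008),max_speed=.08)
    f0=np.array(bot.current_contact_force()); print("t",bot.current_clock(),"f0",np.round(f0,1))
    for d in np.arange(34,end-.1,-2.):
        bot.line_to(P(np.radians(d)),max_speed=.04)
        f=np.array(bot.current_contact_force())-f0; print(d,np.round(f,1))
        if np.linalg.norm(f)>15: print("STOP"); break
    bot.hold(.7)
    print("t",bot.current_clock(),np.round(bot.current_contact_force()-f0,1))
    for n in("top","side"): cv2.imwrite(f"pics/{name}_{n}.png",bot.read_camera(n)["pixels"])
    return P,out,f0
E
python3 - <<'E'
from push import *
up([.5563,-.1164],-1,.165,14,"teal1")
a=cv2.imread("pics/teal1_top.png")[115:265,220:470]; b=cv2.imread("pics/teal1_side.png")[140:290,180:430]
cv2.imwrite("pics/teal1.png",cv2.convertScaleAbs(cv2.resize(np.vstack([a,b]),None,fx=2,fy=2),alpha=1.6,beta=15))
E
```

```text
t 5.075 f0 [ 0.5 -0.6  0.3]
34.0 [-0.2  0.3 -0.7]
32.0 [-1.2  0.8 -0.7]
30.0 [-0.8  0.6 -0.3]
28.0 [-1.   0.5 -0.9]
26.0 [-1.   0.5  0.3]
24.0 [-0.8  1.2 -0.8]
22.0 [-0.   0.3 -0.7]
20.0 [-0.4  1.8  0.1]
18.0 [-1.3 -0.1 -0.1]
16.0 [-0.8  0.1 -0.6]
14.0 [-0.6 -1.1 -0.1]
t 9.0417 [-0.8 -0.4 -0.2]
```

View pics/teal1.png

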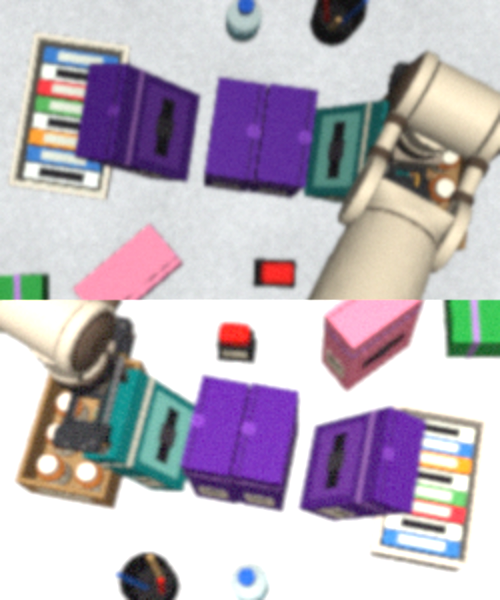

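The teal carton has tilted partly up: its seam moved from about x=373 to x=360 at this scale. The forces stay near noise level, so I'll keep following the arc.

```bash
python3 - <<'E'
from push import *
print(np.round(bot.current_ee_pos(),3))
foot=np.array([.5563,-.1164]); s=-1; H=.165
out=s*np.array([-np.sin(yaw),np.cos(yaw)])
P=lambda th,clr=0,z=0:np.r_[foot+out*(H*np.sin(th)+.010+clr),H*np.cos(th)-.025+z]
for d in np.arange(12,3,-2.):
    bot.line_to(P(np.radians(d)),max_speed=.04)
    f=np.array(bot.current_contact_force())-[.5,-.6,.3]; print(d,np.round(f,1))
    if np.linalg.norm(f)>10: print("STOP"); break
bot.hold(.4)
print(bot.current_clock(),np.round(bot.current_contact_force(),1))
a,b=[bot.read_camera(n)["pixels"] for n in("top","side")]
cv2.imwrite("pics/teal2.png",cv2.convertScaleAbs(cv2.resize(np.vstack([a[115:265,220:470],b[140:290,180:430]]),None,fx=2,fy=2),alpha=1.6,beta=15))
E
```

```text
[ 0.55  -0.166  0.135]
12.0 [-0.8  0.6 -0.4]
10.0 [-0.8  0.1  0.2]
8.0 [-0.8  0.8  0. ]
6.0 [-0.4  1.2  0.2]
4.0 [-0.7  0.2 -0.6]
11.0 [-0.  -0.2 -0.7]
```

View pics/teal2.png

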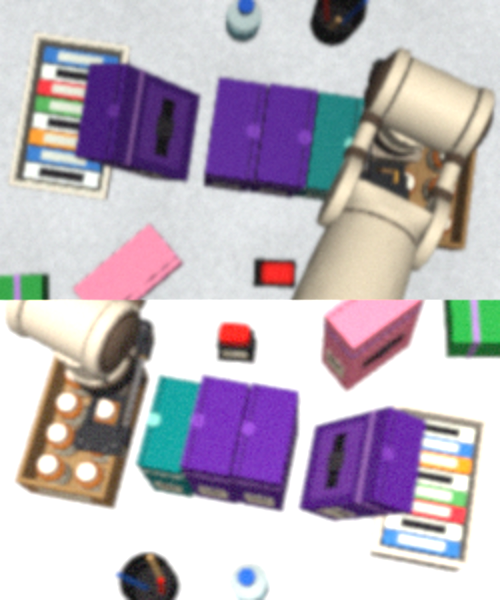

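The teal carton now stands upright beside the pair, with its top at about (170,430) in the side half. Next is purple, using the same motion.

```bash
python3 - <<'E'
from push import *
out=-np.array([-np.sin(yaw),np.cos(yaw)])
p=np.array(bot.current_ee_pos()); p[:2]+=.04*out; bot.line_to(p,max_speed=.1)
P,out,f0=up([.5941,.1735],1,.19,4,"pur1")
p=np.array(bot.current_ee_pos()); p[:2]+=.05*out; bot.line_to(p,max_speed=.1)
bot.line_to([p[0],p[1],.36],max_speed=.25)
bot.goto([.35,.42,.36],bot.current_tool_rot()); print(bot.current_clock())
a,b=[bot.read_camera(n)["pixels"] for n in("top","side")]
cv2.imwrite("pics/end.png",cv2.convertScaleAbs(cv2.resize(np.vstack([a[115:265,220:470],b[140:290,180:430]]),None,fx=2,fy=2),alpha=1.6,beta=15))
E
```

```text
t 16.525 f0 [ 1.1 -0.3 -0.1]
34.0 [-1.   0.6  0.7]
32.0 [-2.3  0.4  1.4]
30.0 [-1.6  0.   0.4]
28.0 [-1.4  0.4  0.3]
26.0 [-1.4 -0.2  0.5]
24.0 [-1.5  0.3  0.9]
22.0 [-1.6 -0.5  0.2]
20.0 [-1.1  1.1  0.1]
18.0 [-1.7  0.5 -0. ]
16.0 [-0.8  0.   1. ]
14.0 [-0.8  0.2  0.8]
12.0 [-0.8 -0.1  0.7]
10.0 [-1.2  0.3  0.2]
8.0 [-1.3  1.   0.6]
6.0 [-0.9  0.3  0.5]
4.0 [-1.2  0.4  0.6]
t 22.325 [-0.2  0.2  0.9]
25.1833
```

View pics/end.png

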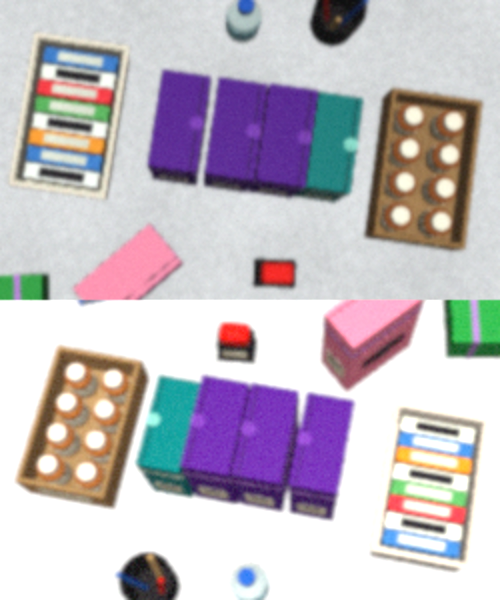

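All four cartons stand upright in line. The purple one is about 77 mm centre to centre from its neighbour, against a limit of 60–95 mm. The teal one sits close beside its neighbour, and nothing else has moved visibly.

```bash
python3 -c "
from workcell import bot
bot.hold(.3); print(bot.job_done(), bot.current_clock())"
```

```text
the job is handed in; nothing more can be done
the job is handed in; nothing more can be done
```

The purple and teal cartons both stand upright in line beside their neighbours, nothing else visibly moved, and I handed the job in at about 25.5 s of the 51 s allowed; no verdict came back.

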